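# Take a bottle from the clamp and hold its base to the code reader

## Task

Slide the bottle clamp's blue jaw (the one with the red knob) fully back, draw the clamped bottle straight up out of the clamp, and tip it so that its base squarely faces the slanted window of the code reader, centred on it and about 9 cm away. Do not knock the bottle over, bump the reader or shift the other things on the bench. Finish still holding the bottle there in the gripper, steady in the air: it is not put down or let go.

Things in the scene. Friction and masses are not known exactly. Their poses are not given: they have to be found in the camera images.
- bottle: Red wine bottle standing in the clamp: 200 mm high, about 0.4 kg; body 56 mm in diameter up to 96 mm, shoulder tapering to 135 mm, then a straight grey neck 29 mm in diameter from 135 to 200 mm: the place to grip, firmly (60 N or more; not fragile). White label round the body. Origin: centre of its underside; z runs up its axis to the cap.
- bottle_foot (a point): Centre of the bottle's underside (the base that carries a ring of white code dots).
- bottle_cap (a point): Centre of the top of the bottle's cap, 200 mm from the base.
- clamp: Fixed bottle clamp; base plate 245 x 100 x 16 mm, from 55 mm behind to 190 mm ahead of the origin along x. Origin: on the bench under the bottle's axis; the bottle stands on the plate (16 mm up). Black V jaw, 90 mm high, on its -x side; blue jaw sliding to +x. That jaw's two prongs lie over the bottle's shoulder beside the neck, 138 to 144 mm above the bench, and hold it in until slid back.
- jaw (a joint): How far the sliding jaw stands open, m: 0 is closed on the bottle, 0.055 fully back (end stop). It slides along the clamp's +x, away from the bottle, against about 3 N of friction and stays where it is left. The prongs clear the bottle from about 0.040.
- jaw_knob (a point): Centre of the red cylindrical knob, 20 mm in diameter and 40 mm high (155 to 195 mm above the bench), on an upright post of the sliding jaw, 90 mm from the bottle's axis when closed. This point is 176 mm above the bench. Pinch the knob from above, or push it.
- reader_head: Grey code reader head, 90 x 100 x 36 mm, its dark window marked by a red disc, on a low stand at the far side of the bench. Origin: centre of the window, 75 mm above the bench. z points straight out of the window, 45 degrees upward and back towards the robot's side; y is level, x runs up the window. The bottle's z is to lie along this z.
- spare_a: One of three waiting bottles, same shape and size as the clamped one, standing in a cell of the wooden tray (leave alone). Origin: centre of its underside, z up its axis.
- spare_b: One of three waiting bottles, same shape and size as the clamped one, standing in a cell of the wooden tray (leave alone). Origin: centre of its underside, z up its axis.
- spare_c: One of three waiting bottles, same shape and size as the clamped one, standing in a cell of the wooden tray (leave alone). Origin: centre of its underside, z up its axis.
- tray: Wooden tray, 240 x 80 x 45 mm, fixed to the bench, with three cells in a row along its x that hold the waiting bottles (their tops 206 mm above the bench). It stands on the other side of the bench from the clamp; which side is which varies. Origin: centre of its underside.
- label_roll: White label roll, 110 mm across, 60 mm high, standing on the bench (leave alone). Origin: centre of its underside.
- capsule_tin: Round metal tin, 80 mm across, 90 mm high (leave alone). Origin: centre of its underside.
- marker: Black marker pen, 120 mm long, 16 mm thick, lying on the bench (leave alone). Origin: under its middle.
- tape_core: Yellow tape core, 60 mm across, 30 mm high, on the bench (leave alone). Origin: centre of its underside.
Things that resemble listed ones, but are neither listed nor needed, are in the scene too. Leave any green look-alike of the part that bears reader_head alone.

How it is judged (in metres and radians):
On the way, in this order (a step that is already met when the one before it is completed fails the run):
1. the jaw is slid back (at least 45 mm open) with the bottle still standing in the clamp (value of joint jaw above 0.045 m and angle between bottle's own z axis and vertical below 0.15 rad and z of bottle_foot in the frame of clamp below 0.03 m), for 0.1 s.
2. the bottle is drawn up out of the clamp while still upright, its base above the fixed jaw (height (world z) of bottle_foot above 0.095 m and angle between bottle's own z axis and vertical below 0.35 rad and contact force between the fingers and bottle above 1 N), for 0.05 s.
At the end, for the whole second after the job is handed in: Bottle held steady by the gripper alone, axis within 17 degrees of the line straight out of the window, base towards it; centre of the base 60 to 120 mm in front of the window, within 30 mm of its centre up and sideways, over 90 mm above the bench; jaw still at least 40 mm open (angle between the z axis of bottle and the z axis of reader_head, either way round below 0.3 rad and z of bottle_cap in the frame of reader_head above 0.2 m and z of bottle_foot in the frame of reader_head between 0.06 and 0.12 m and x of bottle_foot in the frame of reader_head between -0.03 and 0.03 m and y of bottle_foot in the frame of reader_head between -0.03 and 0.03 m and height (world z) of bottle_foot above 0.09 m and contact force between the fingers and bottle above 1 N and linear speed of bottle below 0.03 m/s and angular speed of bottle below 0.2 rad/s and contact force between bottle and clamp below 0.2 N and contact force between bottle and reader_head below 0.2 N and contact force between bottle and tray below 0.2 N and value of joint jaw above 0.04 m); the arm keeps its last pose, push and grip.
It fails at once if the bottle or the arm bumps the reader (contact force between any of bottle, the arm, the fingers and reader_head above 3 N).
It fails at once if the bottle is tipped in the clamp or knocked over (more than 30 degrees while low) (angle between bottle's own z axis and vertical above 0.52 rad and height (world z) of bottle_foot below 0.06 m).
It fails at once if a waiting bottle is shifted by more than 20 mm or tipped (distance of any of spare_a, spare_b, spare_c from where it was at the start of the episode above 0.02 m or angle between any of spare_a, spare_b, spare_c's own z axis and vertical above 0.25 rad).
It fails at once if another thing on the bench is shifted by more than 30 mm (distance of any of label_roll, capsule_tin, marker, tape_core from where it was at the start of the episode above 0.03 m).
It also fails if it takes over 53 s, if anything falls off the work surface, if the arm or the gripper's body presses on something with over 40 N, if the wrist force passes 120 N, or if a joint passes its speed limit or range.

## Robot

A 6-joint arm with a two-finger parallel gripper is mounted at the origin on the work surface. World frame = base frame: x ahead of the robot, y to its left, z up, the work surface at z = 0. Lengths are in mm, angles in rad, forces in N, time in s.
With the tool pointing down it reaches from about 400 to 925 mm from the base axis. Payload 12.5 kg.
Tool frame: the origin (TCP) lies midway between the tips of the shut fingers; the grasp point (between the pads) lies 19 mm behind it (env.pinch_z is the z of the grasp point in the tool frame, in mm); z points along the fingers, y is the line along which they close (so a half turn about z gives the same grasp; the last joint's range is limited). The gripper opens to 95 mm and grips with 3 to 60 N. Pads are 20 mm wide; open, the fingers measure 119 mm over their backs; the gripper's body (75 mm by 180 mm) begins 59 mm behind the grasp point.
Start: joints at [1.197, 0.491, 1.559, -0, 1.092, -0.106], TCP at [165.364, 602.745, 214.661] pointing down, gripper open.
Joint ranges: [-3.1, 3.1], [-0.84, 2.19], [0.05, 2.79], [-1.13, 4.28], [0.06, 2.93], [-2.69, 2.69]. Speed limits (rad/s): [2.22, 2.22, 2.79, 3.14, 3.14, 3.14].

## Interface

Orientations are given as [roll, pitch, yaw] about the fixed x, y, z axes, in that order (R = Rz(yaw) Ry(pitch) Rx(roll)).
In Python, from cell import env, eyes gives the robot as it stands.
- The arm moves only by the shell command python3 -m inch 'ROWS'. ROWS is JSON, a list of rows, each a list of 3 entries, a list of its own where there are three numbers: the shift along the tool's x, y, z in units of 60 mm (1.0 is 60 mm), then the turn about the tool's z in units of 5 degrees (1.0 is 5 degrees), then the closure, from -1 (fully open) to 1 (shut). In form: [[[tx, ty, tz], turn, claw], ...]. A call has exactly 10 rows; each row shifts and turns the commanded pose from where the row before left it, along the tool's axes as they then stand; what a row does not reach is not made up. A row lasts 1/8 s, in which the tool goes at most 62.5 mm and 10.7 degrees, less where a joint would pass 70% of its speed; a pose out of reach is approached as far as the arm can. A call is refused whole if a number of a shift passes 1 or a number of a turn 1, either way. A call with a gripper value outside its range is refused whole. The fingers move at their own pace and stop on an object; the grip force is fixed at half the most. Time passes only in rows, so rows that do not move let the fingers close, or fill a call up. It gives the time, the measured TCP pose, the force, the opening and the grip force at its end, in the units of the state.
- env.state(): the state, without advancing time (a new reading comes with each control period).
- eyes.read_camera(name): name is "side" or "top"; returns a dict with "pixels" (384x512x3 uint8, red, green, blue), "fx", "fy", "cx", "cy" (pixels), "distortion" ([k1, k2, p1, p2, k3] as OpenCV has them; the pictures are not rectified), "extrinsics" (4x4, takes a point from world to camera coordinates). Camera axes: x right, y down, z forward; pixel columns grow to the right and rows downward; lengths in mm; the calibration is good to about 2 mm. A picture is of the moment at which its call begins. There is no depth.
- env.job_done(): hands the job in; it is judged then, once.
Trained networks look in a picture, given as the dict that the camera call returned (one of the last four; its "shot" number tells which), for a name from the list of things; names that differ only in an ending like _2 or _b are one class to them, and where a whole thing is asked for, a point or a joint stands for the part that bears it (a point fixed in the world has none). Each returns a list of dicts, best first, with "score" (0 to 1); they miss things now and then, are a little off and sometimes report something else, mostly with a low value. They report only what shows in the picture. A call takes as long as a camera call. They do not tell look-alikes from the thing itself.
- eyes.boxes_of(name, picture): "centre" ([row, column] in pixels, amid what is visible of it).
- eyes.cut_out(name, picture): "mask" (384x512 bool, what is visible of it) and "centre" ([row, column] in pixels, amid what is visible of it).
- eyes.spot_point(name, picture): "centre" ([row, column] in pixels: a listed point, or the origin of a listed thing).
The state is a dict: "t": time; "joints": joint angles; "qvel": joint speeds; "tau": joint torques, N m; "eef_pos": TCP position; "tcp_rot": TCP orientation; "ft_force": force on the tool from outside, world axes, zero at the start; "moment": the same for the moment, N m; "opening": opening from 0.0 (shut) to 1.0 (fully open); "grip_force": force on a finger pad.
Only numpy, scipy, OpenCV 4.12 (cv2) and the standard library are available. Lean on these libraries where they do the work, as an engineer would, in place of code of your own. Each camera call takes 0.05 s, during which the arm holds its last target. There are 200 camera calls.

## Working session

There is one attempt and no reset: what is moved stays moved. The work goes in short steps, Python scripts to look and compute and a shell command to move; the robot and the scene stay as the last step left them, time stands still between calls to the robot, and variables do not carry over. Pictures are saved under pics/ and viewed, at most 10 in all, crops included, and the job is handed in when it is done.

```bash
ls; mkdir -p pics; cat > h.py <<'E'
import numpy as np, cv2
from cell import env, eyes
def K(p): return np.array([[p['fx'],0,p['cx']],[0,p['fy'],p['cy']],[0,0,1.]])
def ray(p,rc):
    u=cv2.undistortPoints(np.array([[[rc[1],rc[0]]]],float),K(p),np.array(p['distortion'])).ravel()
    E=np.array(p['extrinsics']);R,t=E[:3,:3],E[:3,3]
    d=R.T@np.array([u[0],u[1],1]);return -R.T@t,d/np.linalg.norm(d)
def atz(p,rc,z):
    o,d=ray(p,rc);return o+d*(z-o[2])/d[2]
def tri(rays):
    A=sum(np.eye(3)-np.outer(d,d) for o,d in rays);b=sum((np.eye(3)-np.outer(d,d))@o for o,d in rays)
    x=np.linalg.solve(A,b);return x,[np.linalg.norm((np.eye(3)-np.outer(d,d))@(x-o)) for o,d in rays]
def proj(p,X):
    E=np.array(p['extrinsics']);r=cv2.Rodrigues(E[:3,:3])[0]
    q=cv2.projectPoints(np.array(X,float).reshape(-1,3),r,E[:3,3],K(p),np.array(p['distortion']))[0].reshape(-1,2)
    return q[:,::-1]
E
python3 - <<'E'
from h import *
P={n:eyes.read_camera(n) for n in('side','top')}
for n,p in P.items():
    cv2.imwrite(f'pics/{n}0.png',p['pixels'][:,:,::-1])
    print(n,np.round(ray(p,(192,256)),2).tolist())
    for k in['bottle_foot','bottle_cap','clamp','jaw_knob','reader_head','tray','label_roll','capsule_tin','marker','tape_core','spare_a']:
        print(k,[(np.round(d['centre'],1).tolist(),round(d['score'],2)) for d in eyes.spot_point(k,p)][:4])
print(env.state())
E
```

```text
pics
side [[470.21, 918.73, 1078.32], [0.08, -0.71, -0.7]]
bottle_foot [([167.1, 296.8], 0.86)]
bottle_cap [([118.2, 304.3], 0.69)]
clamp [([164.7, 296.5], 0.85), ([136.3, 264.6], 0.57), ([121.0, 301.3], 0.15)]
jaw_knob [([131.6, 271.8], 0.91)]
reader_head [([210.7, 202.4], 0.86), ([215.7, 307.0], 0.76)]
tray [([277.2, 281.5], 0.87)]
label_roll [([134.3, 270.4], 0.83)]
capsule_tin []
marker [([291.3, 195.7], 0.47)]
tape_core [([366.1, 244.8], 0.85), ([168.1, 297.8], 0.42)]
spare_a [([283.5, 302.7], 0.75), ([279.1, 255.7], 0.72), ([279.2, 279.6], 0.64)]
top [[318.07, -21.47, 1425.04], [0.16, 0.01, -0.99]]
bottle_foot [([219.0, 347.1], 0.57), ([233.5, 193.2], 0.31), ([190.6, 188.2], 0.18)]
bottle_cap [([210.9, 362.0], 0.72)]
clamp [([216.6, 347.8], 0.6)]
jaw_knob [([183.1, 359.8], 0.89)]
reader_head [([124.8, 252.7], 0.7)]
tray [([211.3, 193.3], 0.58)]
label_roll [([185.9, 412.1], 0.94)]
capsule_tin [([139.6, 327.3], 0.93), ([187.8, 190.5], 0.3)]
marker [([141.2, 178.5], 0.48)]
tape_core [([188.3, 119.7], 0.62)]
spare_a [([210.1, 194.0], 0.92), ([189.1, 189.5], 0.59), ([232.7, 194.4], 0.54), ([183.1, 406.8], 0.29)]
{'t': 1.2, 'joints': array([ 1.19739412e+00,  4.90922143e-01,  1.55889808e+00, -1.09740656e-05,
        1.09169607e+00, -1.05640944e-01]), 'qvel': array([-0.00016801,  0.00201903, -0.00011213,  0.0004664 , -0.00073809,
        0.00029906]), 'tau': array([ 1.17918958e-04, -6.12479138e+01, -2.58422953e+01,  6.93736598e-02,
        4.45826934e-02, -1.37425133e-05]), 'eef_pos': array([165.37072392, 602.74536711, 214.64784385]), 'tcp_rot': array([3.14151775e+00, 1.77362576e-05, 2.87383644e+00]), 'ft_force': array([-0.58993475, -0.40539484, -0.44491967]), 'moment': array([0.01249413, 0.01350193, 0.01041527]), 'grip_force': 0.0, 'opening': 0.996244773630896}
```

```bash
python3 - <<'E'
import cv2,numpy as np
a=cv2.imread('pics/side0.png');b=cv2.imread('pics/top0.png')
cv2.imwrite('pics/a.png',cv2.resize(a,(800,600)));cv2.imwrite('pics/b.png',cv2.resize(b,(800,600)))
E
```

```text
(no output)
```

View pics/a.png

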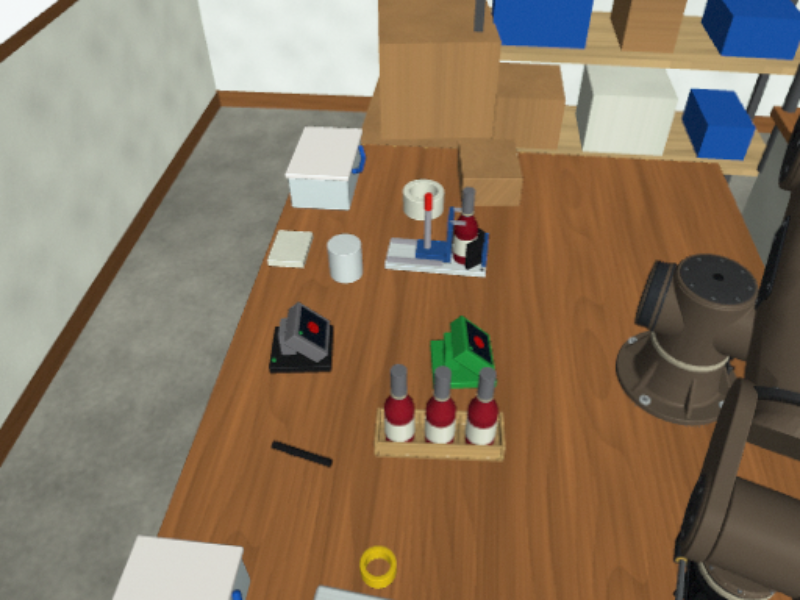

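View pics/b.png

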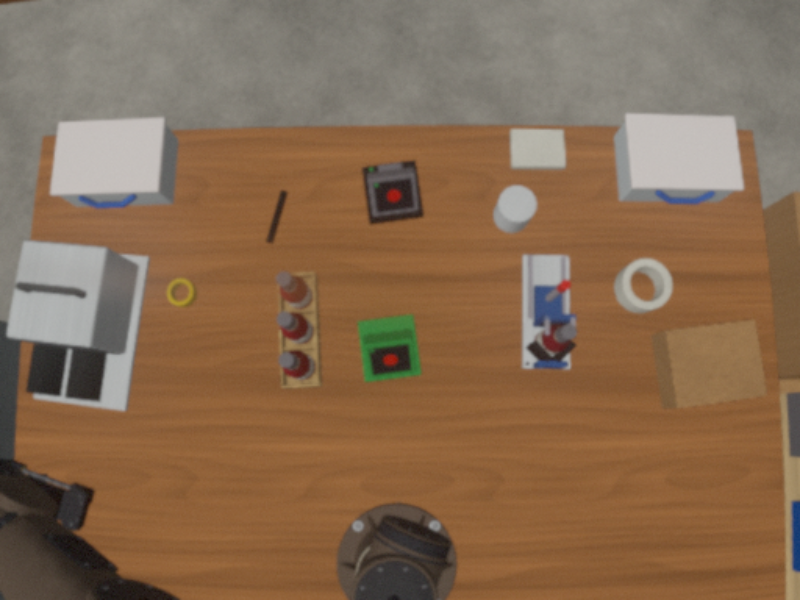

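The grey reader is at (side 210,202; top 125,253). The green look-alike is at (side 216,307; top ~225,250). The clamp with the bottle and red knob is on the right (top ~ 183–219, 347–362), and the spares are on the left in the tray.

```bash
python3 - <<'E'
from h import *
P={n:eyes.read_camera(n) for n in('side','top')}
s,t=P['side'],P['top']
f=lambda k,p:eyes.spot_point(k,p)
T=lambda a,b:[np.round(v,1) for v in tri([ray(s,a),ray(t,b)])]
for k in['bottle_foot','bottle_cap','jaw_knob']:
    a,b=f(k,s),f(k,t)
    if a and b: print(k,T(a[0]['centre'],b[0]['centre']))
for r in f('reader_head',s)[:2]:
    print('reader',r['centre'],T(r['centre'],f('reader_head',t)[0]['centre']),atz(s,r['centre'],75))
# colour measurements: red disc, red knob
for n,p in P.items():
    hsv=cv2.cvtColor(p['pixels'],cv2.COLOR_RGB2HSV);m=(((hsv[...,0]<6)|(hsv[...,0]>174))&(hsv[...,1]>200)&(hsv[...,2]>140)).astype(np.uint8)
    N,_,st,c=cv2.connectedComponentsWithStats(m)
    print(n,[(c[i][::-1].round(1).tolist(),st[i].tolist()) for i in range(1,N) if st[i,4]>8])
for k,z in[('capsule_tin',0),('label_roll',0),('marker',8),('tape_core',0),('tray',0),('spare_a',6)]:
    print(k,[(np.round(atz(t,d['centre'],z)[:2]).tolist(),round(d['score'],2)) for d in f(k,t)])
crop=cv2.resize(s['pixels'][100:200,220:340,::-1],None,fx=3,fy=3,interpolation=2);c2=cv2.resize(t['pixels'][90:250,235:400,::-1],None,fx=3,fy=3,interpolation=2)
W=np.zeros((480,360+495,3),np.uint8);W[:300,:360]=crop;W[:480,360:]=c2;cv2.imwrite('pics/c.png',cv2.resize(W,(800,450)))
E
```

```text
bottle_foot [array([ 458.6, -323.4,   -3. ]), array([2.2, 2.2])]
bottle_cap [array([ 451.9, -306.7,  236.4]), array([6.3, 6.3])]
jaw_knob [array([ 547.9, -341.1,  148.3]), array([3.8, 3.8])]
reader [208.8, 198.3] [array([763. ,  -1.4,  71.1]), array([2.6, 2.6])] [764.64151472   1.25162132  75.        ]
reader [220.9, 305.2] [array([560. ,  53.1, 219.5]), array([155.3, 155.3])] [417.14828607  20.57635497  75.        ]
side [([128.9, 273.5], [272, 124, 4, 11, 41]), ([209.1, 200.2], [198, 206, 5, 7, 25]), ([218.5, 306.0], [304, 216, 5, 6, 16]), ([262.5, 256.4], [254, 258, 6, 9, 31]), ([263.5, 283.7], [281, 259, 6, 9, 37]), ([263.7, 311.4], [309, 259, 5, 10, 33])]
top [([124.6, 251.8], [249, 122, 7, 6, 32]), ([230.0, 249.5], [246, 228, 8, 5, 30])]
capsule_tin [([727.0, -249.0], 0.61)]
label_roll [([574.0, -535.0], 0.81), ([481.0, -374.0], 0.47)]
marker [([729.0, 259.0], 0.58)]
tape_core [([563.0, 458.0], 0.69), ([570.0, -363.0], 0.35)]
tray [([484.0, 209.0], 0.9), ([729.0, 256.0], 0.29)]
spare_a [([472.0, 207.0], 0.83), ([412.0, 197.0], 0.81), ([544.0, 220.0], 0.54)]
```

View pics/c.png

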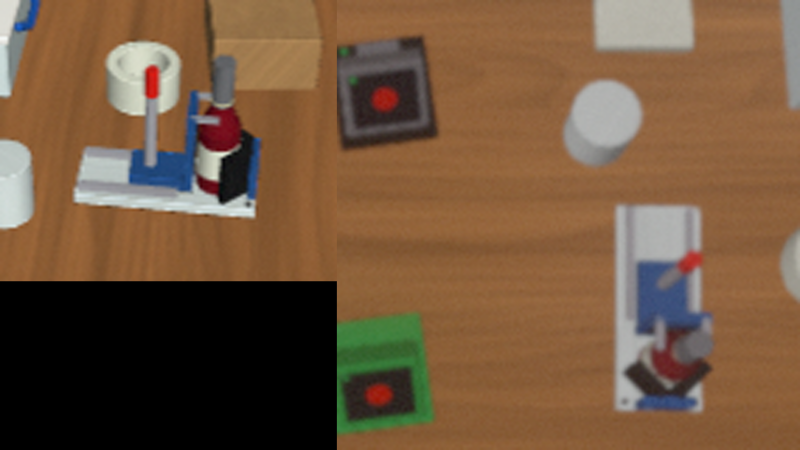

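```bash
python3 - <<'E'
from h import *
P={n:eyes.read_camera(n) for n in('side','top')}
s,t=P['side'],P['top']
px=lambda x,y:(y/2.807+90, x/2.807-120+235)
print('plate',[atz(t,px(*c),16)[:2].round(1).tolist() for c in[(616,205),(700,205),(702,410),(614,410)]])
print('stand',[atz(t,px(*c),10)[:2].round(1).tolist() for c in[(437,135),(424,37)]])
print('disc',tri([ray(s,(209.1,200.2)),ray(t,(124.6,251.8))]))
print('knob side@175',atz(s,(128.9,273.5),175))
hsv=cv2.cvtColor(t['pixels'],cv2.COLOR_RGB2HSV)
m=(((hsv[...,0]<8)|(hsv[...,0]>172))&(hsv[...,1]>150)&(hsv[...,2]>110)).astype(np.uint8);m[:170]=0;m[196:]=0;m[:,:345]=0;m[:,375:]=0
ys,xs=np.nonzero(m);print('knob top',len(ys),ys.mean(),xs.mean(),atz(t,(ys.mean(),xs.mean()),175))
for n,p in P.items():
    for d in eyes.cut_out('reader_head',p)[:2]:
        print(n,d['score'],d['centre'],np.round(cv2.minAreaRect(np.argwhere(d['mask'])[:,::-1].astype(np.int32))[2],1), cv2.boxPoints(cv2.minAreaRect(np.argwhere(d['mask'])[:,::-1].astype(np.int32))).round(1).tolist())
for p in(s,t):
  for X in([450,-316,216],[455,-320,183]):pass
  print('cap',[ (d['centre'],atz(p,d['centre'],216)[:2].round(1)) for d in eyes.spot_point('bottle_cap',p)[:2]])
# neck: grey pixels axis in side image
q=s['pixels'][112:150,292:318].astype(int);print(np.round(q.mean(2)).astype(int)[:14].tolist())
E
```

```text
plate [[643.8, -274.9], [643.5, -377.5], [396.9, -368.6], [398.2, -264.2]]
stand [[733.7, -60.5], [860.4, -45.8]]
disc (array([759.19525597,   2.86095194,  76.46152182]), [np.float64(1.367194480756165), np.float64(1.3671944807562901)])
knob side@175 [ 545.06547423 -321.83562616  175.        ]
knob top 33 182.66666666666666 360.90909090909093 [ 546.79915843 -323.75216401  175.        ]
side 0.74 [222.5, 301.2] 78.7 [[285.70001220703125, 204.6999969482422], [309.79998779296875, 199.8000030517578], [316.8999938964844, 235.60000610351562], [292.8999938964844, 240.39999389648438]]
side 0.72 [213.6, 193.5] 26.6 [[175.60000610351562, 217.8000030517578], [188.39999389648438, 192.1999969482422], [218.8000030517578, 207.39999389648438], [206.0, 233.0]]
top 0.84 [121.4, 252.2] 81.9 [[234.0, 110.69999694824219], [264.29998779296875, 106.4000015258789], [268.29998779296875, 134.39999389648438], [238.0, 138.6999969482422]]
top 0.8 [226.4, 248.2] 82.9 [[230.6999969482422, 213.8000030517578], [262.70001220703125, 209.8000030517578], [266.20001220703125, 237.8000030517578], [234.1999969482422, 241.80
[... 1164 characters left out ...]
98, 99, 102, 115, 121, 121, 120, 121, 123, 120, 120, 118, 120, 123, 123, 123, 123, 124], [89, 81, 66, 71, 95, 99, 98, 97, 98, 98, 99, 105, 117, 119, 121, 123, 122, 119, 119, 120, 122, 124, 122, 123, 123, 124], [89, 83, 67, 53, 79, 98, 98, 97, 97, 99, 100, 102, 114, 122, 123, 122, 120, 118, 121, 122, 122, 121, 123, 124, 126, 124], [89, 85, 70, 63, 76, 90, 97, 95, 98, 96, 96, 102, 111, 123, 123, 120, 120, 119, 121, 122, 122, 123, 124, 126, 125, 123], [89, 86, 72, 64, 75, 79, 88, 96, 103, 103, 104, 102, 113, 122, 119, 119, 120, 121, 122, 123, 121, 126, 125, 125, 122, 122], [89, 88, 77, 61, 72, 78, 93, 99, 106, 108, 104, 108, 115, 120, 119, 118, 121, 123, 123, 123, 123, 125, 125, 121, 122, 122]]
```

```bash
python3 -m inch '[[[0,0,-0.7],-1,-1],[[0,0,-0.7],-1,-1],[[0,0,-0.6],-0.6,-1],[[-0.6,-0.75,0],0,-1],[[-0.6,-0.75,0],0,-1],[[-0.6,-0.75,0],0,-1],[[-0.6,-0.75,0],0,-1],[[-0.6,-0.75,0],0,-1],[[-0.6,-0.75,0],0,-1],[[-0.6,-0.75,0],0,-1]]'; python3 -c "
from h import *;print(env.state()['joints'].round(3))"
```

```text
t: 3.6
eef_pos: [405.1, 276.1, 334.9]
tcp_rot: [3.141, 0.001, 3.101]
ft_force: [0.5, 1.8, -0.1]
opening: 0.999
grip_force: 0.0
[ 0.463  0.184  1.698  0.     1.259 -1.067]
```

```bash
python3 -m inch '[[[-0.23,-0.95,0],0,-1],[[-0.23,-0.95,0],0,-1],[[-0.23,-0.95,0],0,-1],[[-0.23,-0.95,0],0,-1],[[-0.23,-0.95,0],0,-1],[[-0.23,-0.95,0],0,-1],[[-0.23,-0.95,0],0,-1],[[-0.23,-0.95,0],0,-1],[[-0.23,-0.95,0],0,-1],[[-0.23,-0.95,0],0,-1]]'; python3 -c "
from h import *;print(env.state()['joints'].round(3))"
```

```text
t: 4.85
eef_pos: [518.9, -299.5, 334.7]
tcp_rot: [3.142, 0.0, 3.1]
ft_force: [0.7, 0.1, -0.4]
opening: 0.997
grip_force: 0.0
[-0.634  0.359  1.451  0.     1.331 -2.163]
```

```bash
python3 -m inch '[[[-0.45,-0.37,0],0,-1],[[0,0,0.6],0,-1],[[0,0,0.6],0,-1],[[0,0,0.6],0,-1],[[0,0,0.6],0,-1],[[0,0,0.5],0,-1],[[0,0,0],0,1],[[0,0,0],0,1],[[0,0,0],0,1],[[0,0,0],0,1]]'; python3 - <<'E'
from h import *
s=eyes.read_camera('side');cv2.imwrite('pics/d.png',cv2.resize(s['pixels'][90:200,210:350,::-1],None,fx=4,fy=4,interpolation=2))
E
```

```text
t: 6.1
eef_pos: [545.2, -320.9, 161.6]
tcp_rot: [-3.141, 0.001, 3.101]
ft_force: [-0.3, -0.2, 0.6]
opening: 0.634
grip_force: 0.0
```

View pics/d.png

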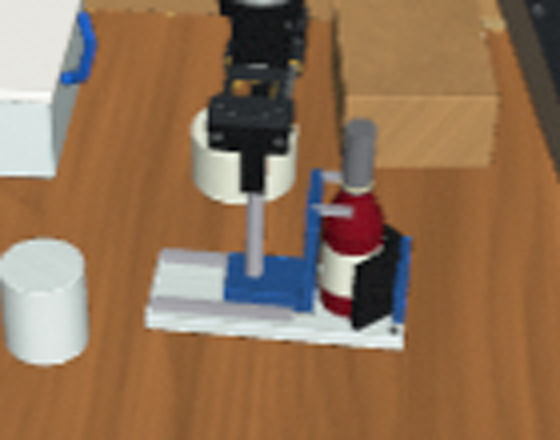

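The fingers straddle the knob (post at about (215,250) in the crop), but they are still closing. I'll finish the pinch.

```bash
python3 -m inch '[[[0,0,0],0,1],[[0,0,0],0,1],[[0,0,0],0,1],[[0,0,0],0,1],[[0,0,0],0,1],[[0,0,0],0,1],[[-0.05,0,0],0,1],[[-0.15,0,0],0,1],[[-0.2,0,0],0,1],[[-0.2,0,0],0,1]]'
```

```text
t: 7.4
eef_pos: [580.6, -323.8, 160.6]
tcp_rot: [-3.14, -0.001, 3.1]
ft_force: [-3.0, -8.7, 0.5]
opening: 0.206
grip_force: 30.0
```

```bash
python3 -m inch '[[[-0.15,0,0],0,1],[[-0.12,0,0],0,1],[[-0.06,0,0],0,1],[[0,0,0],0,1],[[0,0,0],0,-1],[[0,0,0],0,-1],[[0,0,0],0,-1],[[0,0,0],0,-1],[[0,0,0],0,-1],[[0,0,0],0,-1]]'; python3 - <<'E'
from h import *
s=eyes.read_camera('side')
print([d['centre'] for d in eyes.spot_point('jaw_knob',s)],[atz(s,d['centre'],176).round(1) for d in eyes.spot_point('jaw_knob',s)])
t=eyes.read_camera('top')
E
```

```text
t: 8.65
eef_pos: [600.7, -323.0, 160.6]
tcp_rot: [3.141, 0.0, 3.101]
ft_force: [0.2, 0.0, 0.9]
opening: 0.778
grip_force: 0.0
[[126.6, 257.1]] [array([ 605.3, -329. ,  176. ])]
```

```bash
python3 -m inch '[[[0,0,-0.85],0,-1],[[0,0,-0.85],0,-1],[[0.85,-0.02,0],0,-1],[[0.85,-0.02,0],0,-1],[[0.75,-0.02,0],0,-1],[[0,0,0],0,-1],[[0,0,0],0,-1],[[0,0,0.3],0,-1],[[0,0,0.3],0,-1],[[0,0,0],0,-1]]'; python3 - <<'E'
from h import *
s=eyes.read_camera('side');cv2.imwrite('pics/e.png',cv2.resize(s['pixels'][80:190,220:360,::-1],None,fx=4,fy=4,interpolation=2))
t=eyes.read_camera('top')
print([(d['centre'],atz(s,d['centre'],216)[:2].round()) for d in eyes.spot_point('bottle_cap',s)])
q=env.state()['eef_pos'];print(q,proj(s,[q,[454,-320,216],[454,-320,16]]).round(1))
E
```

```text
t: 10.1
eef_pos: [454.2, -320.3, 225.3]
tcp_rot: [3.14, -0.002, 3.101]
ft_force: [-0.3, 0.3, 0.2]
opening: 1.0
grip_force: 0.0
[([119.1, 299.6], array([ 454., -333.])), ([277.1, 281.1], array([479., 333.])), ([206.2, 199.0], array([723., 120.]))]
[ 454.3403522  -320.78912599  227.08531371] [[118.4 299.6]
 [121.2 299.5]
 [164.2 296.3]]
```

View pics/e.png

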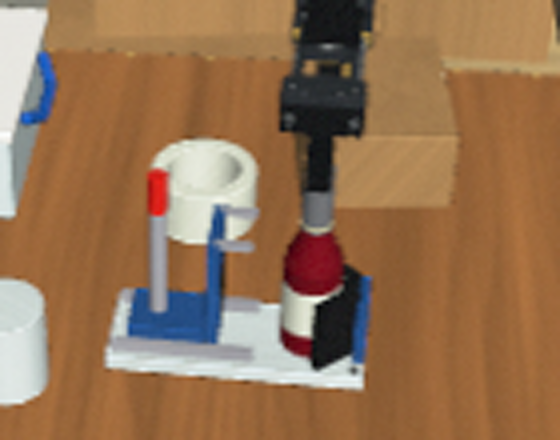

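The jaw is fully back, the bottle is standing, and the fingers are centred over the neck (crop (195,318)).

```bash
python3 -m inch '[[[0,0,0.5],0,-1],[[0,0,0.5],0,-1],[[0,0,0],0,1],[[0,0,0],0,1],[[0,0,0],0,1],[[0,0,0],0,1],[[0,0,0],0,1],[[0,0,0],0,1],[[0,0,0],0,1],[[0,0,0],0,1]]'
```

```text
t: 11.5
eef_pos: [453.6, -320.6, 166.5]
tcp_rot: [3.141, -0.0, 3.101]
ft_force: [-0.6, -0.2, -0.3]
opening: 0.302
grip_force: 30.0
```

```bash
python3 -m inch '[[[0,0,0],0,1],[[0,0,0],0,1],[[0,0,-0.2],0,1],[[0,0,-0.5],0,1],[[0,0,-0.6],0,1],[[0,0,-0.6],0,1],[[0,0,-0.5],0,1],[[0,0,-0.3],0,1],[[0,0,0],0,1],[[0,0,0],0,1]]'; python3 -c "
from h import *;print(env.state()['joints'].round(3))"
```

```text
t: 12.75
eef_pos: [453.3, -320.4, 327.9]
tcp_rot: [3.141, -0.001, 3.101]
ft_force: [0.2, 0.6, -3.0]
opening: 0.302
grip_force: 30.0
[-0.734  0.294  1.566  0.     1.283 -2.264]
```

```bash
python3 -m inch '[[[-0.1,0.4,-0.2],-0.3,1],[[-0.2,0.75,-0.2],-0.3,1],[[-0.3,0.8,0],-0.3,1],[[-0.3,0.85,0],-0.3,1],[[-0.3,0.85,0],-0.3,1],[[-0.3,0.8,0],-0.3,1],[[-0.5,0.3,0],0,1],[[-0.7,0,0],0,1],[[-0.7,0,0],0,1],[[-0.7,0,0],0,1]]'; python3 -c "
from h import *;print(env.state()['joints'].round(3))"
```

```text
t: 14.0
eef_pos: [689.1, -14.4, 351.2]
tcp_rot: [3.141, -0.002, -3.025]
ft_force: [-0.4, -0.3, -3.3]
opening: 0.301
grip_force: 30.0
[-0.117  0.503  1.178  0.     1.463 -1.804]
```

```bash
python3 -m inch '[[[-0.7,0,-0.4],0,1],[[-0.8,0,-0.4],0,1],[[-0.8,0,0],0,1],[[-0.8,0,0],0,1],[[-0.8,0,0],0,1],[[-0.8,0,0],0,1],[[-0.5,0,0],0,1],[[-0.5,0,0],0,1],[[-0.5,0,0],0,1],[[0,0,0],0,1]]'; python3 -c "
from h import *;print(env.state()['joints'].round(3))"
```

```text
t: 15.25
eef_pos: [927.5, 23.9, 349.8]
tcp_rot: [-3.134, 0.084, -3.025]
ft_force: [-0.4, -0.4, -2.7]
opening: 0.302
grip_force: 30.0
[-0.047  1.068  0.049  0.006  1.941 -1.732]
```

```bash
python3 -m inch '[[[-0.8,0,0],0,1],[[-0.8,0,0],0,1],[[-0.8,0,0],0,1],[[-0.8,0,0],0,1],[[-0.8,0,0],0,1],[[-0.8,0,0],0,1],[[-0.8,0,0],0,1],[[-0.8,0,0],0,1],[[0,0,0],0,1],[[0,0,0],0,1]]'; python3 -c "
from h import *;print(env.state()['joints'].round(3))"
```

```text
t: 16.5
eef_pos: [1012.0, 55.1, 297.5]
tcp_rot: [-3.117, 0.303, -3.021]
ft_force: [0.6, -0.4, -2.7]
opening: 0.302
grip_force: 30.0
[-0.015  1.138  0.048  0.015  1.652 -1.698]
```

```bash
python3 -m inch '[[[-0.8,0,-0.2],0,1],[[-0.8,0,-0.2],0,1],[[-0.8,0,-0.2],0,1],[[-0.8,0,-0.2],0,1],[[-0.8,0,-0.2],0,1],[[-0.8,0,-0.2],0,1],[[-0.8,0,-0.2],0,1],[[-0.8,0,-0.2],0,1],[[0,0,0],0,1],[[0,0,0],0,1]]'; python3 -c "
from h import *;print(env.state()['joints'].round(3))"
```

```text
t: 17.75
eef_pos: [1030.8, 76.7, 405.1]
tcp_rot: [-3.102, 0.53, -3.013]
ft_force: [-0.0, -1.2, -3.8]
opening: 0.302
grip_force: 30.0
[ 0.004  1.047  0.049  0.023  1.514 -1.679]
```

```bash
python3 -m inch '[[[-0.8,0,-0.1],0,1],[[-0.8,0,-0.1],0,1],[[-0.8,0,-0.1],0,1],[[-0.8,0,-0.1],0,1],[[-0.8,0,-0.1],0,1],[[-0.8,0,-0.1],0,1],[[-0.8,0,-0.1],0,1],[[-0.8,0,-0.1],0,1],[[0,0,0],0,1],[[0,0,0],0,1]]'; python3 - <<'E'
from h import *
from scipy.spatial.transform import Rotation as R
st=env.state();M=R.from_euler('xyz',st['tcp_rot']).as_matrix();print(st['joints'].round(3),M.round(3).tolist())
s=eyes.read_camera('side');q=st['eef_pos'];t=eyes.read_camera('top')
print(proj(s,[q,q+150*M[:,2]]).round())
cv2.imwrite('pics/f.png',cv2.resize(s['pixels'][:,:,::-1],(800,600)))
E
```

```text
t: 19.0
eef_pos: [1035.5, 92.3, 517.5]
tcp_rot: [-3.086, 0.751, -3.0]
ft_force: [0.0, -0.4, -3.3]
opening: 0.304
grip_force: 30.0
[ 0.018  0.96   0.049  0.03   1.381 -1.667] [[-0.724, -0.103, 0.682], [-0.103, 0.994, 0.041], [-0.682, -0.04, -0.73]]
[[104.  64.]
 [139.  40.]]
```

View pics/f.png

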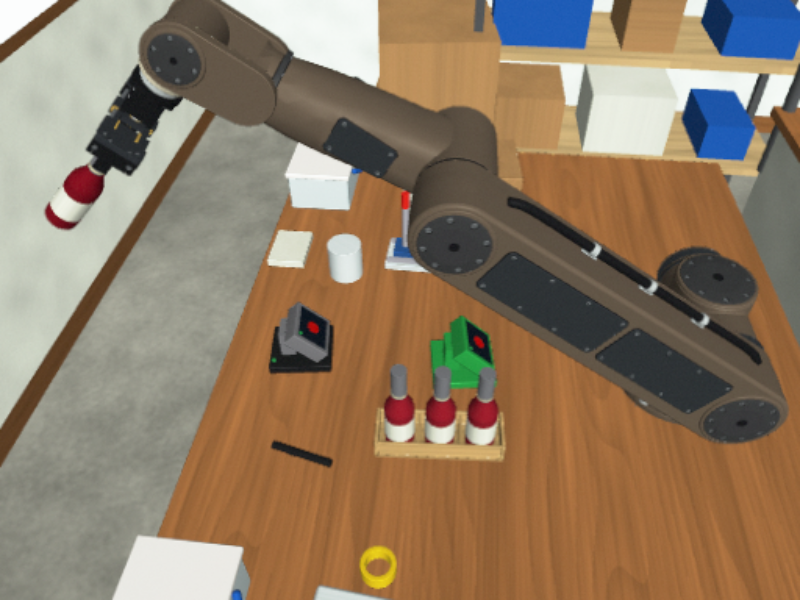

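Step result: the bottle is tipped about 43° in line with the tool, out beyond the reader (side picture, bottle ~(139,40)), and the bench is undisturbed. Next I'll work out the return path.

```bash
cat >> h.py <<'E'
from scipy.spatial.transform import Rotation as Rn
ZR=np.array([-0.702,-0.081,0.707]);RD=np.array([760,2,75.])
def rep():
    st=env.state();M=Rn.from_euler('xyz',st['tcp_rot']).as_matrix();q=st['eef_pos']
    f=q+150.5*M[:,2];print('foot',f.round(1),'tilt err',np.degrees(np.arccos(-M[:,2]@ZR)).round(1),'J',st['joints'].round(2))
    B=RD+90*ZR-150.5*M[:,2]
    for n,X in(('A',B+[50,0,120]),('B',B)): print(n,X.round(),'tool units',(M.T@(X-q)/60).round(2))
E
python3 -c "
from h import *
rep()"
```

```text
foot [1138.4   98.5  407. ] tilt err 3.3 J [ 0.02  0.96  0.05  0.03  1.38 -1.67]
A [644. -12. 369.] tool units [ 6.59 -0.94 -2.72]
B [594. -12. 249.] tool units [ 8.56 -0.78 -1.82]
```

```bash
python3 -m inch '[[[0.4,-0.05,-0.2],0,1],[[0.7,-0.1,-0.3],0,1],[[0.75,-0.1,-0.3],0,1],[[0.75,-0.1,-0.3],0,1],[[0.75,-0.1,-0.3],0,1],[[0.75,-0.1,-0.3],0,1],[[0.75,-0.1,-0.3],0,1],[[0.75,-0.1,-0.3],0,1],[[0.7,-0.1,-0.3],0,1],[[0.3,-0.05,-0.1],0,1]]'; python3 -c "
from h import *
rep()"
```

```text
t: 20.35
eef_pos: [667.7, -4.3, 377.2]
tcp_rot: [-3.086, 0.751, -3.0]
ft_force: [0.2, 0.6, -3.4]
opening: 0.299
grip_force: 30.0
foot [770.4   2.  267.3] tilt err 3.3 J [-0.17  0.2   1.77  0.36  0.47 -2.12]
A [644. -12. 368.] tool units [ 0.4  -0.07 -0.17]
B [594. -12. 248.] tool units [2.36 0.09 0.72]
```

```bash
python3 -m inch '[[[0.2,0,-0.1],0,1],[[0.25,0,0],0,1],[[0.25,0.02,0.1],0,1],[[0.25,0.02,0.1],0,1],[[0.25,0.02,0.1],0,1],[[0.2,0.02,0.1],0,1],[[0.2,0,0.1],0,1],[[0.1,0,0.1],0,1],[[0,0,0],0,1],[[0,0,0],0,1]]'; python3 -c "
from h import *
rep()"
```

```text
t: 21.6
eef_pos: [616.5, -8.4, 286.6]
tcp_rot: [-3.086, 0.753, -2.999]
ft_force: [-0.1, -0.6, -1.8]
opening: 0.303
grip_force: 30.0
foot [719.4  -2.1 176.9] tilt err 3.2 J [-0.2   0.22  2.01  0.79  0.25 -2.6 ]
A [644. -12. 368.] tool units [-1.26 -0.16 -0.68]
B [594. -12. 248.] tool units [0.71 0.01 0.21]
```

```bash
python3 -m inch '[[[0,0,0],1,1],[[0,0,0],1,1],[[0,0,0],1,1],[[0,0,0],1,1],[[0,0,0],1,1],[[0,0,0],1,1],[[0,0,0],1,1],[[0,0,0],1,1],[[0,0,0],0,1],[[0,0,0],0,1]]'; python3 -c "
from h import *
rep()"
```

```text
t: 22.85
eef_pos: [616.2, -8.4, 286.4]
tcp_rot: [2.632, 0.583, 2.41]
ft_force: [0.2, 0.1, -2.7]
opening: 0.301
grip_force: 30.0
foot [719.1  -2.1 176.7] tilt err 3.2 J [-0.2   0.22  2.01  0.79  0.25 -1.91]
A [644. -12. 368.] tool units [-1.07  0.69 -0.68]
B [594. -12. 248.] tool units [ 0.55 -0.44  0.21]
```

```bash
python3 -m inch '[[[0.1,-0.08,0.04],0,1],[[0.1,-0.08,0.04],0,1],[[0.1,-0.08,0.04],0,1],[[0.1,-0.08,0.04],0,1],[[0.1,-0.08,0.03],0,1],[[0.05,-0.04,0.02],0,1],[[0,0,0],0,1],[[0,0,0],0,1],[[0,0,0],0,1],[[0,0,0],0,1]]'; python3 - <<'E'
from h import *
rep()
a=eyes.read_camera('side');b=eyes.read_camera('top')
st=env.state();M=Rn.from_euler('xyz',st['tcp_rot']).as_matrix();f=st['eef_pos']+150.5*M[:,2]
r,u=proj(a,[f,RD]),proj(b,[f,RD]);print(r.round(),u.round())
A=cv2.resize(a['pixels'][130:260,150:290,::-1],None,fx=2.8,fy=2.8,interpolation=2);B=cv2.resize(b['pixels'][80:210,190:330,::-1],None,fx=2.8,fy=2.8,interpolation=2)
cv2.imwrite('pics/g.png',np.hstack([A,B]))
E
```

```text
t: 24.1
eef_pos: [594.1, -11.3, 248.1]
tcp_rot: [2.631, 0.582, 2.409]
ft_force: [0.0, -0.3, -3.0]
opening: 0.302
grip_force: 30.0
foot [697.   -5.  138.4] tilt err 3.2 J [-0.22  0.24  2.11  1.28  0.2  -2.42]
A [644. -12. 368.] tool units [-1.62  1.13 -0.89]
B [594. -12. 248.] tool units [-0. -0. -0.]
[[195. 218.]
 [209. 200.]] [[138. 254.]
 [125. 252.]]
```

View pics/g.png

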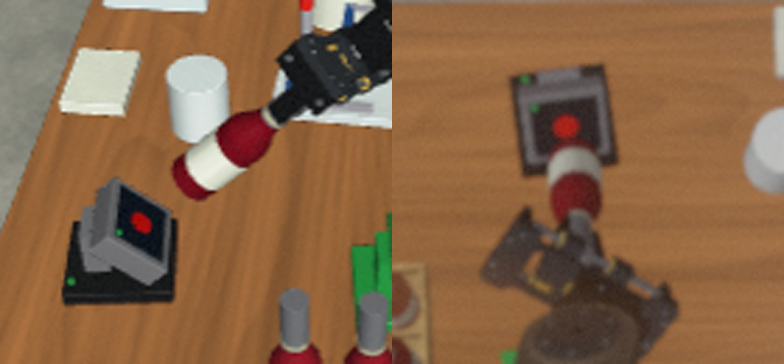

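The side and top views agree: the bottle's base (side crop ~(190,185)) faces the red disc (142,222) along its normal, about 9 cm away. It is held and steady.

```bash
python3 -c "
from h import *
print(env.job_done())"
```

```text
the job is handed in; nothing more can be done
None
```

I slid the jaw fully back, drew the bottle up out of the clamp, and handed the job in with the gripper holding it about 9 cm in front of the reader window. Its base was centred and about 3° off square by my estimate; the hand-in returned no verdict.

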